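# Nip the lead-screw nut under the ratchet press and hold it

## Task

The brass lead-screw nut is started in the yellow carriage plate under the blue hand press, and I want to check it with the square before it goes in. First pull the top drawer of the grey tool cabinet all the way out so that I can reach the gauges; then take the press lever by its red ball, bring it down exactly three clicks of its ratchet, counting them by feel, so that the punch nips the nut without driving it in, and finish with your hand still gripping the ball and the lever held at the third click. The ratchet does not go back, so a fourth click spoils the job; leave the nut, the plate and the other things on the bench where they are.

Things in the scene. Friction and masses are not known exactly. Their poses are not given: they have to be found in the camera images.
- cab: Grey tool cabinet with two white drawer fronts, one above the other, fixed to the bench; 240 mm deep (x), 220 mm wide (y), 120 mm high. Origin: centre of its underside; its own -x points out of the drawer fronts, the way the drawers slide.
- cab_drawer0_handle (a point): Middle of the top drawer's handle: a dark round bar 11 mm thick and 110 mm long, level, along the cabinet's y, 35 mm in front of the drawer front, about 88 mm above the bench (32 mm below the cabinet's top). It moves with the drawer. The lower drawer has the same handle 48 mm further down.
- cab_drawer0 (a joint): Opening of the top drawer in m: 0 shut, 0.165 at its stop. It slides with about 1 N of friction.
- press: Blue hand press fixed to the bench: base 220 mm (x) by 130 mm (y), head 248 mm high, steel ram standing upright through the front of the head, its cap 295 mm above the bench at first. Origin: centre of the base's underside; its own -x is the operator's side, z up. The lever is on its -y side.
- handle: Press lever: steel rod 14 mm thick with a red ball 36 mm across at its end. Origin: on the pivot (axis along the press's y), 205 mm above the bench, 68 mm to the -y side of the press's middle, in the plane in which rod and ball swing. A return spring keeps it against its upper stop, the rod sloping 32 degrees upward from the pivot towards the press's -x; it swings down through level.
- knob (a point): Centre of the red ball (36 mm across) at the lever's end; it travels on a circle of 200 mm radius about the lever's origin.
- lever (a joint): Lever angle in rad: 0 at the upper stop (rod 32 degrees above level), growing as the ball comes down, to 1.25 at the lower stop.
- sector: Steel sector with 7 saw teeth on the -y side of the press head, about the lever's pivot axis, on which its origin lies. The teeth are 0.15 rad apart (30 mm of ball travel). It is clamped at a setting that differs each time, so the first click comes at a lever angle anywhere from about 0.11 to 0.29 rad.
- plunger (a point): Nose of the spring plunger on the lever, 55 mm from the pivot. Push needed at the ball: 2 to 4 N (return spring), rising by 3 to 4 N as the nose climbs a tooth over the last 0.11 rad before a click; as it drops the push falls by 6 to 11 N, and the lever even pulls on by itself for the next 0.02 to 0.03 rad. Let go, the lever springs back up only as far as the last tooth passed.
- punch: Brass spring-loaded tip of the ram, 16 mm across. Origin: centre of its lower face. It starts 6.5 mm above the nut, comes down 16 mm per rad of lever travel, and at the third click rests on the nut with 2 to 6 N.
- nut: Flanged brass lead-screw nut, flange 22 mm across, its barrel standing 6 mm deep in the plate's hole, loose. Origin: centre of its underside; its top is 15.5 mm above that.
- plate: Yellow plate 90 by 110 by 12 mm, loose on the press bed. Origin: centre of its underside.
- motor: Bystander: black stepper motor standing with its shaft up, 57 by 57 mm, 88 mm high. Origin: centre of its underside.
- keypad: Bystander: keypad on a wooden block, 70 by 100 mm, 36 mm high. Origin: centre of its underside.
- breadboard: Bystander: white breadboard with a small display, 165 by 55 mm, 21 mm high. Origin: centre of its underside.
- driver: Bystander: orange screwdriver lying on the bench, 190 mm long. Origin: under its middle; it lies along its own x.

How it is judged (in metres and radians):
On the way, in this order (a step that is already met when the one before it is completed fails the run):
1. the top drawer is pulled all the way out (value of joint cab_drawer0 above 0.145 m), for 0.2 s.
2. the lever has passed its third click (z of knob in the frame of sector below 0.014 m), for 0.2 s.
At the end, for the whole second after the job is handed in: The top drawer is out by more than 145 of its 165 mm; the lever stands past the third click and short of the fourth, still, with the fingers holding it (more than 1.5 N); the punch rests on the nut (more than 0.5 N) (value of joint cab_drawer0 above 0.145 m and z of knob in the frame of sector between -0.0165 and 0.014 m and contact force between the fingers and handle above 1.5 N and contact force between punch and nut above 0.5 N and velocity of joint lever between -0.05 and 0.05 rad/s); the arm keeps its last pose, push and grip.
It fails at once if the lever goes over a fourth click (z of knob in the frame of sector below -0.0175 m).
It fails at once if the nut is knocked out of place or tipped (distance of nut from where it was at the start of the episode above 0.006 m or angle between nut's own z axis and vertical above 0.25 rad).
It fails at once if the plate is shifted (distance of plate from where it was at the start of the episode above 0.01 m).
It fails at once if a bystander is pushed away (distance of any of motor, keypad, breadboard, driver from where it was at the start of the episode above 0.03 m).
It fails at once if the motor is knocked over (angle between motor's own z axis and vertical above 0.5 rad).
It also fails if it takes over 70 s, if anything falls off the work surface, if the arm or the gripper's body presses on something with over 40 N, if the wrist force passes 120 N, or if a joint passes its speed limit or range.

## Robot

A 6-joint arm with a two-finger parallel gripper is mounted at the origin on the work surface. World frame = base frame: x ahead of the robot, y to its left, z up, the work surface at z = 0. Lengths are in mm, angles in rad, forces in N, time in s.
With the tool pointing down it reaches from about 350 to 875 mm from the base axis. Payload 4.2 kg.
Tool frame: the origin (TCP) lies at the very end of the fingers, on their centre line; the grasp point (between the pads) lies 19 mm behind it; z points along the fingers, y is the direction in which the jaws open and shut (so a half turn about z gives the same grasp; the last joint's range is limited). The gripper opens to 85 mm and grips with 20 to 120 N. Pads are 22 mm wide; open, the fingers measure 114 mm over their backs; the gripper's body (76 mm by 85 mm) begins 54 mm behind the grasp point. The pads swing forward as they close: fully open they stand 13 mm farther back than shut.
Start: joints at [1.468, 0.385, 0.008, 0, -1.194, -0.259], TCP at [221.191, 584.529, 231.312] pointing down, gripper open.
Joint ranges: [-3.14, 3.14], [-1.21, 2.06], [-1.07, 1.41], [-3.16, 2.05], [-2.99, -0.16], [-3.1, 3.1]. Speed limits (rad/s): [2.79, 2.79, 3.14, 3.14, 3.14, 3.14].

## Interface

Orientations are given as a unit quaternion [x, y, z, w].
In Python, from bench import arm, optics, job gives the robot as it stands.
- The arm moves only by the tool send_rows, never from a script. Its argument "steps" is a list that holds one entry, the list of rows, each a list of 5 numbers: the shift along the tool's x, y, z in cm, then the turn about the tool's z in rad, then the opening, from 0 (shut) to 1 (fully open). A call has 1 to 10 rows; each row shifts and turns the pose as measured when the row begins, along the tool's axes as they then stand; what a row does not reach is not made up. A row lasts 1/12 s, in which the tool goes at most 41.7 mm and 7.16 degrees, less where a joint would pass 70% of its speed; a pose out of reach is approached as far as the arm can. A call with a gripper value outside its range is refused whole. The fingers move at their own pace and stop on an object; the grip force is fixed at half the most. Time passes only in rows, so rows that do not move let the fingers close. It gives the time, the measured TCP pose, the force and the opening at its end, in the units of the state.
- arm.read_state(): the state, without advancing time (a new reading comes with each control period).
- optics.get_image(name): name is "scene" or "top" or "wrist"; returns (picture, depth): 420x560x3 uint8, blue, green, red; 420x560 float32, mm along the optical axis (not along the pixel's ray), 0 where there is no reading.
- optics.get_calibration(name): a dict with "K" (3x3 intrinsics, pixels), "rvec" (rotation vector, rad) and "tvec" (3), from world to camera coordinates, as OpenCV has them; the wrist camera has in their place "hand_eye" (4x4, takes a point from camera to tool coordinates, whose origin is the TCP and whose axes are the flange's). Camera axes: x right, y down, z forward; pixel columns grow to the right and rows downward; lengths in mm; the calibration is good to about 2 mm. A picture is of the moment at which its call begins: read the wrist's pose just before it. get_calibration takes no time and is no camera call.
- job.job_done(): hands the job in, once; it reports no verdict.
The state is a dict: "clock": time; "joints": joint angles; "joint_vel": joint speeds; "joint_efforts": joint torques, N m; "position": TCP position; "ee_rot": TCP orientation; "contact_force": force on the tool from outside, world axes, zero at the start; "wrist_torque": the same for the moment, N m; "gripper_width": finger opening in mm.
Only numpy, scipy, OpenCV 4.12 (cv2) and the standard library are available. Lean on these libraries where they do the work, as an engineer would, in place of code of your own. Each camera call takes 0.05 s, during which the arm holds its last target. There are 200 camera calls.

## Working session

There is one attempt and no reset: what is moved stays moved. The work goes in short steps, Python scripts to look and compute and a tool call to move; the robot and the scene stay as the last step left them, time stands still between calls to the robot, and variables do not carry over. Pictures are saved under pics/ and viewed, about 8 in all and at most 12, crops included, and the job is handed in when it is done.

Besides the shell and the picture viewer there is one more tool, called after ">>>" by a JSON object that holds its "fn" and its "kwargs", one argument or row to a line. send_rows: Moves the arm, as the interface text tells. Its arguments: {"type":"object","properties":{"steps":{"type":"array","items":{"type":"array","items":{"type":"array","items":{"type":"number"}}}}},"required":["steps"]}

```bash
mkdir -p pics; ls
cat > h.py <<'E'
import numpy as np,cv2
from bench import arm,optics,job
from scipy.spatial.transform import Rotation as R
def cam(n):
    c=optics.get_calibration(n);K=np.array(c["K"],float)
    if n=="wrist":
        s=arm.read_state();T=np.eye(4);T[:3,:3]=R.from_quat(s["ee_rot"]).as_matrix();T[:3,3]=s["position"]
        return K,T@np.array(c["hand_eye"])
    Rm=cv2.Rodrigues(np.array(c["rvec"],float))[0];T=np.eye(4);T[:3,:3]=Rm.T;T[:3,3]=-Rm.T@np.array(c["tvec"],float).ravel()
    return K,T
def shot(n):
    K,T=cam(n);im,d=optics.get_image(n);return K,T,im,d
def cloud(K,T,d):
    v,u=np.indices(d.shape);p=np.stack([(u-K[0,2])/K[0,0]*d,(v-K[1,2])/K[1,1]*d,d],-1)
    P=p@T[:3,:3].T+T[:3,3];P[d<=0]=np.nan;return P
def st():
    s=arm.read_state();print({k:np.round(s[k],3).tolist() for k in s})
E
python3 - <<'E'
from h import *
st()
for n in("scene","top"):
    K,T,im,d=shot(n);cv2.imwrite(f"pics/{n}1.png",im);np.savez(f"{n}1.npz",K=K,T=T,im=im,d=d);print(n,T.round(2).tolist())
print(R.from_quat(arm.read_state()["ee_rot"]).as_matrix().round(3))
E
```

```text
pics
{'clock': 0.0, 'joints': [1.468, 0.386, 0.007, -0.001, -1.194, -0.259], 'joint_vel': [0.002, -0.002, -0.002, 0.002, -0.001, -0.001], 'joint_efforts': [-0.001, -39.23, 18.84, 4.186, -0.005, 0.0], 'position': [220.997, 583.989, 230.213], 'ee_rot': [0.984, -0.18, -0.0, 0.001], 'contact_force': [0.746, -0.394, -1.092], 'wrist_torque': [-0.031, 0.042, -0.019], 'gripper_width': 85.63}
scene [[0.67, 0.39, -0.63, 1496.21], [0.74, -0.37, 0.56, -816.53], [-0.02, -0.84, -0.54, 974.54], [0.0, 0.0, 0.0, 1.0]]
top [[-0.02, -0.99, 0.1, 396.28], [-1.0, 0.02, -0.01, 4.91], [0.0, -0.1, -0.99, 1736.65], [0.0, 0.0, 0.0, 1.0]]
[[ 0.935 -0.354 -0.001]
 [-0.354 -0.935 -0.002]
 [ 0.     0.002 -1.   ]]
```

View pics/scene1.png

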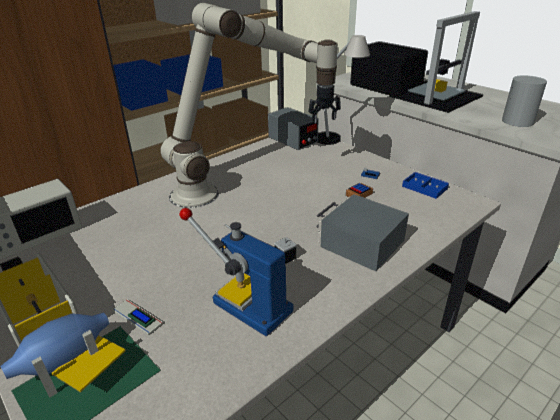

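View pics/top1.png

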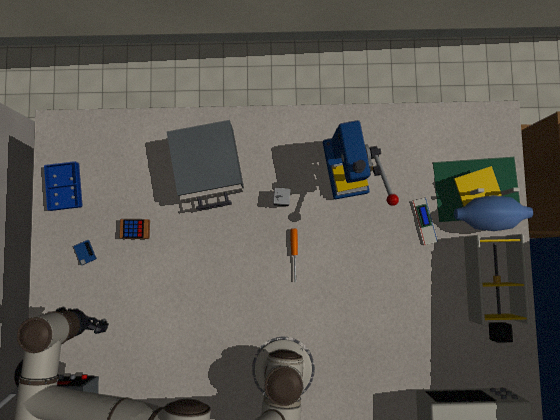

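The scene view shows the ball at (186,213), the cabinet at (365,230) and its handles at (328,210). The top view shows the cabinet top at (205,160), the handles at (207,203), the ball at (392,199), the motor at (281,197), the driver at (294,255) and the breadboard at (423,220).

Run:
```python
from h import *
rays=[]
for n in("scene","top"):
    z=np.load(n+"1.npz");K,T,im,d=[z[k] for k in("K","T","im","d")];P=cloud(K,T,d)
    hsv=cv2.cvtColor(im,cv2.COLOR_BGR2HSV)
    m=((hsv[...,0]<6)|(hsv[...,0]>174))&(hsv[...,1]>170)&(hsv[...,2]>80)
    m=m&(P[...,2]>200)
    k,l,s,c=cv2.connectedComponentsWithStats(m.astype(np.uint8));i=1+s[1:,4].argmax()
    print(n,"ball",s[i],c[i],np.nanmedian(P[l==i],0))
    rr=T[:3,:3]@np.array([(c[i][0]-K[0,2])/K[0,0],(c[i][1]-K[1,2])/K[1,1],1]);rays.append((T[:3,3],rr/np.linalg.norm(rr)))
    # blue ram/press head, cabinet top
    if n=="top":
        m=(abs(P[...,2]-120)<6);m[:, :150]=0;m[:,260:]=0;m[:100]=0;m[220:]=0
        r=cv2.minAreaRect(np.float32(P[m][:,:2]));print("cab top",m.sum(),r,cv2.boxPoints(r).round(0).tolist(),np.median(P[m],0))
        m=(P[...,2]>70)&(P[...,2]<105);m[:, :170]=0;m[:,250:]=0;m[:190]=0;m[220:]=0
        q=P[m];print("bar",m.sum(),q.mean(0));r=cv2.minAreaRect(np.float32(q[:,:2]));print(r,cv2.boxPoints(r).round(0).tolist())
        m=(abs(P[...,2]-248)<8);m[:,:300]=0;m[:,400:]=0;m[:100]=0;m[220:]=0
        r=cv2.minAreaRect(np.float32(P[m][:,:2]));print("head",m.sum(),r,cv2.boxPoints(r).round(0).tolist())
        for nm,(a,b,c0,e) in dict(motor=(180,215,265,300),bb=(190,250,405,445)).items():
            p=P[a:b,c0:e].reshape(-1,3);p=p[p[:,2]>12];print(nm,np.nanmin(p,0),np.nanmax(p,0))
(a,u),(b,v)=rays
s=np.linalg.lstsq(np.c_[u,-v],b-a,rcond=None)[0];p,q=a+s[0]*u,b+s[1]*v;print("ball tri",(p+q)/2,np.linalg.norm(p-q))
```

```text
scene ball [180 208  10  12  92] [184.52173913 213.22826087] [ 561.02424029 -344.65972119  320.32877527]
top ball [391 195   8  10  59] [394.03389831 199.20338983] [ 552.23425735 -338.84174729  326.35879182]
cab top 3695 ((726.6329345703125, 254.21435546875), (242.43800354003906, 220.73974609375), 9.62250804901123) [[589.0, 343.0], [626.0, 125.0], [865.0, 166.0], [828.0, 383.0]] [731.48711955 256.37279198 120.05562616]
bar 281 [592.77780718 239.80511596  92.30481587]
((595.1259155273438, 239.36178588867188), (56.791202545166016, 200.21705627441406), 9.048577308654785) [[551.0, 334.0], [583.0, 136.0], [639.0, 145.0], [607.0, 343.0]]
head 1205 ((724.0950927734375, -260.1812744140625), (187.3697509765625, 110.36308288574219), 9.79362964630127) [[622.0, -222.0], [641.0, -330.0], [826.0, -299.0], [807.0, -190.0]]
motor [571.58693603 -59.03898849  12.25313253] [645.45251734  39.04112624  92.01762824]
bb [ 426.18944305 -586.12768207   12.00383197] [ 610.01595246 -449.85614617   31.60040754]
ball tri [ 553.55676357 -341.14066134  314.9087986 ] 1.613758636218565
```

>>> {"fn": "send_rows", "kwargs": {
  "steps": [
    [[0, 0, 0, 0.116, 1], [0, 0, 0, 0.116, 1], [0, 0, 0, 0.116, 1], [0, 0, 0, 0.116, 1], [0, 0, 0, 0.116, 1], [0, 0, 0, 0.116, 1], [0, 0, 0, 0.116, 1], [0, 0, 0, 0.116, 1], [0, 0, 0, 0.116, 1]]
  ]
}}

```text
clock: 0.85
position: [219.9, 581.0, 224.2]
ee_rot: [0.746, -0.666, 0.003, 0.007]
contact_force: [-0.7, 0.2, -0.8]
gripper_width: 85.5
```

```bash
cat >> h.py <<'E'
def go(x,y,z,ang=None):
    s=arm.read_state();Rm=R.from_quat(s["ee_rot"]).as_matrix();d=Rm.T@(np.array([x,y,z])-s["position"])/10
    yaw=np.degrees(np.arctan2(Rm[1,1],Rm[0,1]));print("pos",np.round(s["position"],1),"d cm",d.round(2),"ytool deg",yaw.round(1),"tilt",Rm[:,2].round(3),"F",np.round(s["contact_force"],1),"w",s["gripper_width"],"t",s["clock"],"j",np.round(s["joints"],2))
    if ang is not None: print("turn",round(np.radians((yaw-ang+180)%360-180),3))
E
python3 - <<'E'
from h import *
go(570,228,200,-170.4)
z=np.load("top1.npz");P=cloud(z["K"],z["T"],z["d"]);b=np.array([553.5,-341])
m=(P[...,2]>150)&(P[...,2]<330);m[:,:366]=0;m[:,400:]=0;m[:140]=0;m[203:]=0
q=P[m];print(m.sum());
f=cv2.fitLine(np.float32(q[:,:2]),cv2.DIST_HUBER,0,.01,.01).ravel();print(f,np.degrees(np.arctan2(f[1],f[0])))
for r in range(150,203,6):
    k=m[r];print(r,P[r][k].mean(0).round(0) if k.any() else None)
E
```

```text
pos [219.9 581.  224.2] d cm [ 39.03 -30.76   2.74] ytool deg -173.4 tilt [-0.004 -0.014 -1.   ] F [-0.7  0.2 -0.8] w 85.49114008923546 t 0.85 j [ 1.47  0.39 -0.   -0.   -1.19 -1.35]
turn -0.053
599
[ 9.7243381e-01  2.3317917e-01  6.3808148e+02 -3.1587173e+02] 13.484314
150 [ 723. -304.  225.]
156 [ 703. -300.  225.]
162 [ 682. -299.  236.]
168 [ 660. -300.  248.]
174 [ 640. -303.  253.]
180 [ 617. -326.  277.]
186 [ 597. -328.  291.]
192 [ 577. -331.  302.]
198 [ 556. -335.  324.]
```

>>> {"fn": "send_rows", "kwargs": {
  "steps": [
    [[3.1, -2.45, 0, -0.005, 0.6], [3.1, -2.45, 0, -0.005, 0.6], [3.1, -2.45, 0, -0.005, 0.6], [3.1, -2.45, 0, -0.005, 0.6], [3.1, -2.45, 0, -0.005, 0.6], [3.1, -2.45, 0, -0.005, 0.6], [3.1, -2.45, 0, -0.005, 0.6], [3.1, -2.45, 0, -0.005, 0.6], [3.1, -2.45, 0, -0.005, 0.6], [3.1, -2.45, 0, -0.005, 0.6]]
  ]
}}

```text
clock: 1.68
position: [508.7, 299.6, 220.8]
ee_rot: [0.767, -0.642, 0.003, 0.011]
contact_force: [1.0, 0.5, 0.2]
gripper_width: 51.0
```

Run:
```python
from h import *
go(570,228,200,-170.4)
```

```text
pos [508.7 299.6 220.8] d cm [ 8.09 -4.81  2.17] ytool deg -169.9 tilt [-0.01  -0.021 -1.   ] F [1.  0.5 0.2] w 51.00199862138343 t 1.6833 j [ 0.81  0.34 -0.08  0.01 -1.16 -0.64]
turn 0.009
```

>>> {"fn": "send_rows", "kwargs": {
  "steps": [
    [[2.7, -1.2, 0, 0, 0.24], [2.7, -1.2, 0, 0, 0.24], [2.7, -1.2, 0, 0, 0.24], [0, 0, 0, 0, 0.24]]
  ]
}}

```text
clock: 2.02
position: [563.8, 216.6, 219.1]
ee_rot: [0.764, -0.645, 0.002, 0.013]
contact_force: [0.0, 0.6, -0.7]
gripper_width: 20.3
```

Run:
```python
from h import *
go(574,228,200,-170.4)
K,T,im,d=shot("wrist");cv2.imwrite("pics/w1.png",im);np.savez("w1.npz",K=K,T=T,im=im,d=d)
P=cloud(K,T,d);m=(P[...,2]>80)&(P[...,2]<99)&(P[...,0]<600)&(P[...,0]>520)
k,l,s,c=cv2.connectedComponentsWithStats(m.astype(np.uint8))
for i in range(1,k):
    if s[i,4]>150:
        q=P[l==i];r=cv2.minAreaRect(np.float32(q[:,:2]));print(s[i],q.mean(0).round(1),np.nanmax(q[:,2]),r)
```

```text
pos [563.8 216.6 219.1] d cm [-1.   -1.23  1.87] ytool deg -170.4 tilt [-0.014 -0.024 -1.   ] F [ 0.   0.6 -0.7] w 20.310346073203778 t 2.0167 j [ 0.64  0.37 -0.05  0.01 -1.17 -0.48]
turn 0.001
[ 234  147   31  139 1945] [576.3 221.3  91.8] 95.23166093061087 ((580.3271484375, 229.2860107421875), (23.580812454223633, 118.62554931640625), 10.294486999511719)
```

View pics/w1.png

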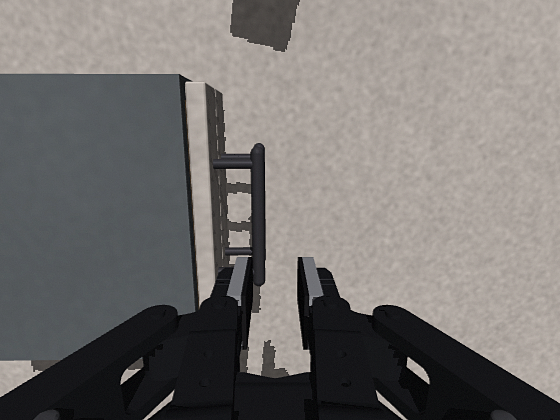

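The wrist view shows the top handle bar running from (258,147) to (259,283), with the drawer front to its left and the fingers below.

Run:
```python
from h import *
z=np.load("w1.npz");K,T,d=z["K"],z["T"],z["d"]
for px in((258,147),(259,283),(258.5,215)):
    r=T[:3,:3]@np.array([(px[0]-K[0,2])/K[0,0],(px[1]-K[1,2])/K[1,1],1]);print((T[:3,3]+r*(88-T[2,3])/r[2]).round(1))
P=cloud(K,T,d);print(P[215,254:264,:].round(0).tolist()); print(P[200,[190,200,206]].round(0))
go(572,230,150,-170.4)
```

```text
[583.2 169.7  88. ]
[564.  286.1  88. ]
[574.1 224.8  88. ]
[[578.0, 224.0, 92.0], [577.0, 224.0, 92.0], [576.0, 224.0, 93.0], [575.0, 224.0, 93.0], [575.0, 223.0, 94.0], [574.0, 224.0, 92.0], [573.0, 223.0, 92.0], [572.0, 223.0, 92.0], [571.0, 224.0, 90.0], [570.0, 224.0, 90.0]]
[[627. 215. 111.]
 [621. 215. 106.]
 [616. 214. 107.]]
pos [562.8 217.9 218.8] d cm [-1.18 -1.23  6.84] ytool deg -170.3 tilt [-0.014 -0.023 -1.   ] F [-0.1  0.1 -0.5] w 20.250245092778066 t 2.0667 j [ 0.64  0.37 -0.05  0.01 -1.17 -0.48]
turn 0.001
```

>>> {"fn": "send_rows", "kwargs": {
  "steps": [
    [[-0.6, -0.6, 0.8, 0, 0.24], [-0.6, -0.6, 0.8, 0, 0.24], [0, 0, 2, 0, 0.24], [0, 0, 2, 0, 0.24]]
  ]
}}

```text
clock: 2.4
position: [574.2, 235.9, 163.0]
ee_rot: [0.765, -0.644, 0.003, 0.009]
contact_force: [0.2, 0.1, -0.2]
gripper_width: 20.4
```

Run:
```python
from h import *
go(573.6,227.9,70,-170.4)
```

```text
pos [574.2 235.9 163. ] d cm [0.62 0.1  9.31] ytool deg -170.2 tilt [-0.007 -0.018 -1.   ] F [ 0.2  0.1 -0.2] w 20.418468587314834 t 2.4 j [ 0.66  0.44 -0.09  0.01 -1.06 -0.49]
turn 0.004
```

>>> {"fn": "send_rows", "kwargs": {
  "steps": [
    [[0.2, 0.05, 2, 0, 0.24], [0.2, 0, 2, 0, 0.24], [0.2, 0, 2, 0, 0.24]]
  ]
}}

```text
clock: 2.65
position: [572.8, 235.3, 97.9]
ee_rot: [0.767, -0.641, 0.003, 0.009]
contact_force: [0.5, -0.0, 0.7]
gripper_width: 20.3
```

Run:
```python
from h import *
go(573.6,227.9,70,-170.4)
```

```text
pos [572.8 235.3  97.9] d cm [0.69 0.02 2.8 ] ytool deg -169.7 tilt [-0.007 -0.017 -1.   ] F [ 0.5 -0.   0.7] w 20.30526904542206 t 2.65 j [ 0.66  0.5  -0.17  0.01 -0.92 -0.48]
turn 0.011
```

>>> {"fn": "send_rows", "kwargs": {
  "steps": [
    [[0.2, 0, 1.4, 0.01, 0.24], [0.2, 0, 1.2, 0, 0.24], [0, 0, 0, 0, 0], [0, 0, 0, 0, 0], [0, 0, 0, 0, 0], [0, 0, 0, 0, 0]]
  ]
}}

```text
clock: 3.15
position: [568.8, 234.3, 63.5]
ee_rot: [0.768, -0.64, 0.004, 0.018]
contact_force: [2.2, -5.0, 0.5]
gripper_width: 9.4
```

Run:
```python
from h import *
s=arm.read_state();p=s["position"];u=np.array([-.986,-.167])*168
go(p[0]+u[0],p[1]+u[1],p[2],-170.4)
```

```text
pos [568.8 234.3  63.5] d cm [-0.22 16.79  0.38] ytool deg -169.7 tilt [-0.018 -0.032 -0.999] F [ 2.2 -5.   0.5] w 9.432664386670343 t 3.15 j [ 0.66  0.54 -0.2   0.02 -0.86 -0.49]
turn 0.013
```

>>> {"fn": "send_rows", "kwargs": {
  "steps": [
    [[0, 1, -0.05, 0, 0], [0, 2, -0.05, 0, 0], [0, 2, -0.05, 0, 0], [0, 2, -0.05, 0, 0], [0, 2, -0.05, 0, 0], [0, 2, -0.05, 0, 0], [0, 2, -0.05, 0, 0], [0, 2, -0.05, 0, 0]]
  ]
}}

```text
clock: 3.82
position: [414.5, 207.8, 63.6]
ee_rot: [0.767, -0.641, 0.003, 0.024]
contact_force: [2.5, -0.4, -8.9]
gripper_width: 8.7
```

Run:
```python
from h import *
go(573.6-.986*168,227.9-.167*168,66,-170.4)
```

```text
pos [414.5 207.8  63.6] d cm [ 0.67  0.79 -0.19] ytool deg -169.8 tilt [-0.025 -0.041 -0.999] F [ 2.5 -0.4 -8.9] w 8.744362955604391 t 3.8167 j [ 0.82  0.34 -0.57  0.01 -0.71 -0.65]
turn 0.01
```

>>> {"fn": "send_rows", "kwargs": {
  "steps": [
    [[0, 0.8, -0.05, 0, 0], [0, 0.8, -0.05, 0, 0], [0, 0.5, -0.05, 0, 0]]
  ]
}}

```text
clock: 4.07
position: [409.2, 207.3, 63.9]
ee_rot: [0.771, -0.636, 0.014, 0.009]
contact_force: [29.1, -12.8, -21.2]
gripper_width: 8.9
```

Run:
```python
from h import *
go(573.6-.986*165,227.9-.167*165,66,-170.4)
```

```text
pos [409.2 207.3  63.9] d cm [ 0.73 -0.03 -0.19] ytool deg -169.0 tilt [ 0.009 -0.032 -0.999] F [ 29.1 -12.8 -21.2] w 8.859886711644283 t 4.0667 j [ 0.84  0.32 -0.62  0.05 -0.65 -0.69]
turn 0.024
```

At the stop (29 N). I'll release and rise.

>>> {"fn": "send_rows", "kwargs": {
  "steps": [
    [[0, 0, 0, 0, 0.24], [0, 0, 0, 0, 0.24], [0, 0, -0.1, 0, 0.24], [0, 0, -1.5, 0, 0.24], [0, 0, -3, 0, 0.24], [0, 0, -4, 0, 0.24], [0, 0, -4, 0, 0.24], [0, 0, -4, 0, 0.24], [0, 0, -4, 0, 0.24], [0, 0, -4, 0, 0.24]]
  ]
}}

```text
clock: 4.9
position: [401.9, 218.9, 313.6]
ee_rot: [0.774, -0.632, 0.011, 0.018]
contact_force: [0.9, 1.3, -0.4]
gripper_width: 20.8
```

Run:
```python
from h import *
K,T,im,d=shot("top");P=cloud(K,T,d);cv2.imwrite("pics/top2.png",im)
go(400,-250,400,-80)
m=(P[...,2]>78)&(P[...,2]<105)&(P[...,0]<560)&(P[...,0]>380)&(P[...,1]>130)&(P[...,1]<300)
q=P[m];print(m.sum());b=q@np.array([.986,.167,0]);print("front edge along cab x, at stop expect handle",(np.array([573.6,227.9])@[.986,.167])-165,np.percentile(b,[1,10,50]))
```

```text
pos [405.9 221.3 322.9] d cm [46.29 10.03 -6.16] ytool deg -168.4 tilt [ 0.009 -0.033 -0.999] F [1.8 0.5 8. ] w 20.335931014468116 t 4.95 j [ 0.87  0.05 -0.21  0.03 -1.33 -0.68]
turn -1.543
1111
front edge along cab x, at stop expect handle 438.62890000000004 [436.90524989 476.08993635 539.25061592]
```

>>> {"fn": "send_rows", "kwargs": {
  "steps": [
    [[0, 0, -1, 0.123, 0.24], [0, 0, -1, 0.123, 0.24], [0, 0, -1, 0.123, 0.24], [0, 0, -1, 0.123, 0.24], [0, 0, -1, 0.123, 0.5], [0, 0, -1, 0.123, 0.8], [0, 0, -1, 0.123, 0.8], [0, 0, -1, 0.123, 0.8], [0, 0, -1, 0.123, 0.8], [0, 0, -1, 0.123, 0.8]]
  ]
}}

```text
clock: 5.78
position: [397.0, 231.0, 436.2]
ee_rot: [-0.258, 0.966, -0.009, 0.005]
contact_force: [0.2, -0.5, 0.6]
gripper_width: 68.2
```

>>> {"fn": "send_rows", "kwargs": {
  "steps": [
    [[0, 0, -0.3, 0.123, 0.8], [0, 0, -0.3, 0.123, 0.8], [0, 0, -0.3, 0.123, 0.8]]
  ]
}}

```text
clock: 6.03
position: [394.9, 233.4, 448.8]
ee_rot: [-0.074, 0.997, -0.005, 0.008]
contact_force: [0.4, 0.4, -0.5]
gripper_width: 68.0
```

Run:
```python
from h import *
go(460,-340,400,100)
```

```text
pos [394.9 233.4 448.8] d cm [  2.09 -57.62   5.45] ytool deg 98.5 tilt [ 0.017 -0.008 -1.   ] F [ 0.4  0.4 -0.5] w 68.01872570420514 t 6.0333 j [ 0.9   0.01  0.05  0.02 -1.61 -2.32]
turn -0.027
```

>>> {"fn": "send_rows", "kwargs": {
  "steps": [
    [[0.15, -4, 0.2, 0, 0.8], [0.15, -4, 0.2, 0, 0.8], [0.15, -4, 0.2, 0, 0.8], [0.15, -4, 0.2, 0, 0.8], [0.15, -4, 0.2, 0, 0.8], [0.15, -4, 0.2, 0, 0.8], [0.15, -4, 0.2, 0, 0.8], [0.15, -4, 0.2, 0, 0.8], [0.15, -4, 0.2, 0, 0.8], [0.15, -4, 0.2, 0, 0.8]]
  ]
}}

```text
clock: 6.87
position: [439.1, -165.1, 434.1]
ee_rot: [-0.089, 0.996, 0.001, 0.013]
contact_force: [-0.1, -0.2, 0.0]
gripper_width: 68.0
```

Run:
```python
from h import *
go(490,-338,400,100)
```

```text
pos [ 439.1 -165.1  434.1] d cm [ -1.85 -17.92   3.48] ytool deg 100.2 tilt [ 0.026  0.004 -1.   ] F [-0.1 -0.2  0. ] w 68.04885399003233 t 6.8667 j [-0.01  0.02  0.04 -0.   -1.56 -1.38]
turn 0.004
```

>>> {"fn": "send_rows", "kwargs": {
  "steps": [
    [[-1.8, -3.8, 0.3, 0, 0.8], [-3.2, -2.5, 0.3, 0, 0.8], [-3.2, -2.5, 0.2, 0, 0.8], [-3.2, -2.5, 0.2, 0, 0.8], [-3.2, -2.5, 0.2, 0, 0.8], [-1, -2, 0, 0, 0.8], [0, 0, 0, 0, 0.8]]
  ]
}}

```text
clock: 7.45
position: [626.1, -299.5, 426.3]
ee_rot: [-0.089, 0.996, 0.003, 0.015]
contact_force: [-0.5, 0.8, -1.4]
gripper_width: 68.3
```

Run:
```python
from h import *
go(553.5,-341,400,100)
K,T,im,d=shot("wrist");cv2.imwrite("pics/w2.png",im);np.savez("w2.npz",K=K,T=T,im=im,d=d)
hsv=cv2.cvtColor(im,cv2.COLOR_BGR2HSV);m=((hsv[...,0]<6)|(hsv[...,0]>174))&(hsv[...,1]>170)&(hsv[...,2]>60)
k,l,s,c=cv2.connectedComponentsWithStats(m.astype(np.uint8));i=1+s[1:,4].argmax();print(s[i],c[i])
r=T[:3,:3]@np.array([(c[i][0]-K[0,2])/K[0,0],(c[i][1]-K[1,2])/K[1,1],1]);print((T[:3,3]+r*(311-T[2,3])/r[2]).round(1))
```

```text
pos [ 626.1 -299.5  426.3] d cm [ 7.96 -2.8   2.37] ytool deg 100.3 tilt [ 0.03   0.009 -1.   ] F [-0.5  0.8 -1.4] w 68.26840496186665 t 7.45 j [-0.22  0.46  0.6  -0.02 -1.68 -1.17]
turn 0.005
[ 217   72   48   53 1923] [240.07124285  97.60062402]
[ 553.3 -337.9  311. ]
```

View pics/w2.png

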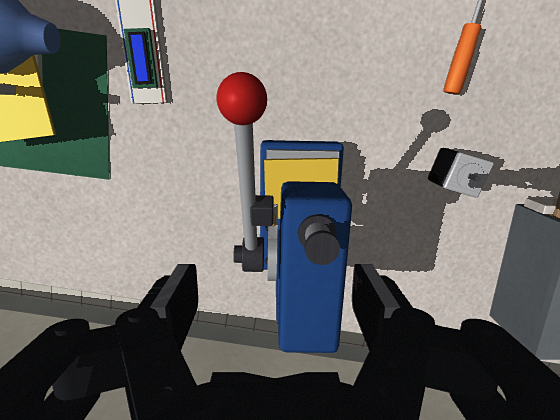

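Wrist view: the ball is at (240,98), the rod runs down to the pivot at (252,252), and the press edges are parallel to the image columns, so the press yaw is about 10°, matching the jaws. The ball comes out at (553,-339), consistent with the first estimate.

>>> {"fn": "send_rows", "kwargs": {
  "steps": [
    [[2.7, -0.9, 0.5, 0, 0.8], [2.7, -0.9, 0.5, 0, 0.8], [2.7, -0.9, 0.5, 0, 0.8], [0, 0, 0.5, 0, 0.8]]
  ]
}}

```text
clock: 7.83
position: [550.4, -334.1, 402.2]
ee_rot: [-0.094, 0.995, 0.005, 0.015]
contact_force: [0.3, 0.7, 0.4]
gripper_width: 68.1
```

Run:
```python
from h import *
go(553.4,-339,289,100)
```

```text
pos [ 550.4 -334.1  402.2] d cm [ 0.15 -0.61 11.32] ytool deg 100.8 tilt [ 0.029  0.012 -1.   ] F [0.3 0.7 0.4] w 68.14913196081372 t 7.8333 j [-0.3   0.36  0.39 -0.02 -1.58 -1.08]
turn 0.015
```

>>> {"fn": "send_rows", "kwargs": {
  "steps": [
    [[0, -0.3, 1.5, 0.01, 0.8], [0, -0.3, 2.5, 0, 0.8], [0, 0, 2.5, 0, 0.8], [0, 0, 2, 0, 0.8]]
  ]
}}

```text
clock: 8.17
position: [552.7, -335.0, 325.8]
ee_rot: [-0.091, 0.996, 0.001, 0.024]
contact_force: [-0.6, -0.2, -1.1]
gripper_width: 68.2
```

Run:
```python
from h import *
go(553.4,-339,289,100)
```

```text
pos [ 552.7 -335.   325.8] d cm [ 0.18 -0.39  3.68] ytool deg 100.5 tilt [ 0.047  0.007 -0.999] F [-0.6 -0.2 -1.1] w 68.24406558648873 t 8.1667 j [-0.3   0.36  0.21 -0.02 -1.38 -1.08]
turn 0.008
```

>>> {"fn": "send_rows", "kwargs": {
  "steps": [
    [[0.1, -0.4, 1.5, 0, 0.8], [0, -0.1, 1.3, 0, 0.8], [0, 0, 0.4, 0, 0.8]]
  ]
}}

```text
clock: 8.42
position: [552.1, -333.9, 291.6]
ee_rot: [-0.093, 0.995, 0.003, 0.023]
contact_force: [0.4, -0.1, 0.3]
gripper_width: 68.4
```

Run:
```python
from h import *
go(553.4,-339,289,100)
```

```text
pos [ 552.1 -333.9  291.6] d cm [-0.02 -0.52  0.26] ytool deg 100.7 tilt [ 0.046  0.011 -0.999] F [ 0.4 -0.1  0.3] w 68.40389733471983 t 8.4167 j [-0.31  0.37  0.15 -0.02 -1.31 -1.07]
turn 0.013
```

>>> {"fn": "send_rows", "kwargs": {
  "steps": [
    [[0, -0.5, 0, 0, 0.6], [0, -0.4, 0, 0, 0.5], [0, 0, -0.05, 0, 0.3], [0, 0, -0.05, 0, 0], [0, 0, -0.05, 0, 0], [0, 0, -0.05, 0, 0]]
  ]
}}

```text
clock: 8.92
position: [552.8, -336.1, 294.4]
ee_rot: [-0.096, 0.995, 0.008, 0.022]
contact_force: [1.1, -1.2, -5.2]
gripper_width: 33.2
```

```bash
cat >> h.py <<'E'
def log():
    # lever angle from the measured grasp point, relative to the pivot estimate
    s=arm.read_state();Rm=R.from_quat(s["ee_rot"]).as_matrix();g=np.array(s["position"])-19*Rm[:,2]
    v=g-np.array([720.9,-309.5,205]);out=-(v[0]*.985+v[1]*.174)
    f=np.array(s["contact_force"]);a=np.arctan2(v[2],out);t=np.array([-np.sin(a)*.985,-np.sin(a)*.174,-np.cos(a)])*1 # rough
    print("t",round(s["clock"],2),"g",g.round(1),"r",np.hypot(v[2],out).round(1),"lever",(np.radians(32)-a).round(3),"F",f.round(1),"w",round(s["gripper_width"],1),"j5",round(s["joints"][4],3),"tau",np.round(s["joint_efforts"],1),"tilt",Rm[:,2].round(3))
E
python3 -c "
from h import *
log()"
```

```text
t 8.92 g [ 552.  -336.5  313.4] r 202.6 lever -0.006 F [ 1.1 -1.2 -5.2] w 33.2 j5 -1.324 tau [  0.3 -43.3  21.7   4.9  -0.2   0. ] tilt [ 0.043  0.02  -0.999]
```

>>> {"fn": "send_rows", "kwargs": {
  "steps": [
    [[0.25, 0, 0.4, 0, 0], [0.25, 0, 0.4, 0, 0], [0.25, 0, 0.4, 0, 0]]
  ]
}}

```text
clock: 9.17
position: [548.4, -336.9, 286.7]
ee_rot: [-0.096, 0.995, 0.006, 0.027]
contact_force: [1.8, 3.7, 2.5]
gripper_width: 33.4
```

```bash
python3 -c "
from h import *
log()"
```

```text
t 9.17 g [ 547.4 -337.3  305.7] r 202.5 lever 0.038 F [1.8 3.7 2.5] w 33.4 j5 -1.292 tau [ -2.  -37.2  18.5   5.   -0.2   0. ] tilt [ 0.053  0.018 -0.998]
```

>>> {"fn": "send_rows", "kwargs": {
  "steps": [
    [[0.25, 0, 0.4, 0, 0], [0.25, 0, 0.4, 0, 0]]
  ]
}}

```text
clock: 9.33
position: [545.3, -337.5, 280.6]
ee_rot: [-0.097, 0.995, 0.005, 0.031]
contact_force: [2.2, 2.9, 3.3]
gripper_width: 33.1
```

>>> {"fn": "send_rows", "kwargs": {
  "steps": [
    [[0.24, 0, 0.4, 0, 0]]
  ]
}}

```text
clock: 9.42
position: [543.6, -337.8, 277.1]
ee_rot: [-0.097, 0.995, 0.005, 0.032]
contact_force: [2.3, 4.1, 2.9]
gripper_width: 33.3
```

>>> {"fn": "send_rows", "kwargs": {
  "steps": [
    [[0.24, 0, 0.4, 0, 0]]
  ]
}}

```text
clock: 9.5
position: [542.0, -338.1, 273.7]
ee_rot: [-0.097, 0.995, 0.005, 0.033]
contact_force: [1.5, 3.5, 7.4]
gripper_width: 33.5
```

>>> {"fn": "send_rows", "kwargs": {
  "steps": [
    [[0.23, 0, 0.4, 0, 0]]
  ]
}}

```text
clock: 9.58
position: [540.3, -338.4, 270.7]
ee_rot: [-0.097, 0.995, 0.004, 0.035]
contact_force: [0.1, 3.9, 7.0]
gripper_width: 33.1
```

```bash
python3 -c "
from h import *
log()"
```

```text
t 9.58 g [ 539.  -338.7  289.7] r 202.8 lever 0.128 F [0.1 3.9 7. ] w 33.1 j5 -1.232 tau [ -2.4 -33.1  16.5   5.    0.1   0.6] tilt [ 0.068  0.015 -0.998]
```

>>> {"fn": "send_rows", "kwargs": {
  "steps": [
    [[0.22, 0, 0.4, 0, 0]]
  ]
}}

```text
clock: 9.67
position: [539.1, -338.6, 268.0]
ee_rot: [-0.096, 0.995, 0.004, 0.036]
contact_force: [1.8, 5.5, 8.7]
gripper_width: 33.2
```

>>> {"fn": "send_rows", "kwargs": {
  "steps": [
    [[0.22, 0, 0.4, 0, 0]]
  ]
}}

```text
clock: 9.75
position: [538.1, -338.8, 265.5]
ee_rot: [-0.096, 0.995, 0.003, 0.039]
contact_force: [1.2, 6.1, 7.9]
gripper_width: 32.9
```

>>> {"fn": "send_rows", "kwargs": {
  "steps": [
    [[0.21, 0, 0.4, 0, 0]]
  ]
}}

```text
clock: 9.83
position: [536.1, -339.1, 262.7]
ee_rot: [-0.095, 0.995, 0.003, 0.039]
contact_force: [-0.1, 3.4, 6.3]
gripper_width: 33.1
```

>>> {"fn": "send_rows", "kwargs": {
  "steps": [
    [[0.21, 0, 0.4, 0, 0]]
  ]
}}

```text
clock: 9.92
position: [534.8, -339.4, 259.3]
ee_rot: [-0.094, 0.995, 0.003, 0.041]
contact_force: [3.5, 3.2, 3.2]
gripper_width: 33.3
```

```bash
python3 -c "
from h import *
log()"
```

```text
t 9.92 g [ 533.2 -339.6  278.2] r 203.7 lever 0.191 F [3.5 3.2 3.2] w 33.3 j5 -1.189 tau [ -2.1 -37.   17.8   5.7  -0.7   0.7] tilt [ 0.081  0.013 -0.997]
```

>>> {"fn": "send_rows", "kwargs": {
  "steps": [
    [[0.2, 0, 0.4, 0, 0]]
  ]
}}

```text
clock: 10.0
position: [533.2, -339.6, 255.4]
ee_rot: [-0.093, 0.995, 0.002, 0.042]
contact_force: [-2.7, 2.7, 5.1]
gripper_width: 33.2
```

>>> {"fn": "send_rows", "kwargs": {
  "steps": [
    [[0.2, 0, 0.4, 0, 0]]
  ]
}}

```text
clock: 10.08
position: [530.7, -340.0, 251.0]
ee_rot: [-0.092, 0.995, 0.003, 0.041]
contact_force: [0.4, 3.6, 4.8]
gripper_width: 33.3
```

>>> {"fn": "send_rows", "kwargs": {
  "steps": [
    [[0.18, 0, 0.4, 0, 0]]
  ]
}}

```text
clock: 10.17
position: [529.1, -340.3, 246.5]
ee_rot: [-0.092, 0.995, 0.003, 0.041]
contact_force: [-2.6, 5.1, 6.5]
gripper_width: 33.4
```

>>> {"fn": "send_rows", "kwargs": {
  "steps": [
    [[0.18, 0, 0.4, 0, 0]]
  ]
}}

```text
clock: 10.25
position: [526.7, -340.7, 242.2]
ee_rot: [-0.091, 0.995, 0.003, 0.041]
contact_force: [0.2, 3.4, 7.1]
gripper_width: 33.5
```

```bash
python3 -c "
from h import *
log()"
```

```text
t 10.25 g [ 525.1 -341.   261.1] r 206.1 lever 0.283 F [0.2 3.4 7.1] w 33.5 j5 -1.147 tau [ -1.1 -33.   17.2   4.9   0.6   0.7] tilt [ 0.08   0.013 -0.997]
```

>>> {"fn": "send_rows", "kwargs": {
  "steps": [
    [[0.08, 0, 0.4, 0, 0]]
  ]
}}

```text
clock: 10.33
position: [525.6, -340.9, 238.5]
ee_rot: [-0.091, 0.995, 0.003, 0.04]
contact_force: [-1.1, 5.8, 8.8]
gripper_width: 33.3
```

>>> {"fn": "send_rows", "kwargs": {
  "steps": [
    [[0.08, 0, 0.4, 0, 0]]
  ]
}}

```text
clock: 10.42
position: [524.7, -341.0, 235.1]
ee_rot: [-0.091, 0.995, 0.003, 0.041]
contact_force: [-0.8, 4.1, 6.9]
gripper_width: 33.3
```

>>> {"fn": "send_rows", "kwargs": {
  "steps": [
    [[0.07, 0, 0.4, 0, 0]]
  ]
}}

```text
clock: 10.5
position: [522.8, -341.3, 231.2]
ee_rot: [-0.091, 0.995, 0.003, 0.039]
contact_force: [-3.6, 1.7, 7.4]
gripper_width: 33.0
```

>>> {"fn": "send_rows", "kwargs": {
  "steps": [
    [[0.07, 0, 0.4, 0, 0]]
  ]
}}

```text
clock: 10.58
position: [521.7, -341.5, 227.1]
ee_rot: [-0.091, 0.995, 0.003, 0.039]
contact_force: [2.3, 3.1, 2.9]
gripper_width: 33.3
```

```bash
python3 -c "
from h import *
log()"
```

```text
t 10.58 g [ 520.3 -341.7  246. ] r 207.3 lever 0.359 F [2.3 3.1 2.9] w 33.3 j5 -1.115 tau [ -1.6 -35.8  17.3   5.2  -0.2   0.6] tilt [ 0.076  0.013 -0.997]
```

Drops felt near TCP z≈261 and z≈230, which is the 29 mm spacing expected. The third should come at about z≈200 and the fourth at about 170.

>>> {"fn": "send_rows", "kwargs": {
  "steps": [
    [[0.02, 0, 0.4, 0, 0]]
  ]
}}

```text
clock: 10.67
position: [520.9, -341.6, 222.6]
ee_rot: [-0.09, 0.995, 0.003, 0.038]
contact_force: [-2.0, 2.9, 4.3]
gripper_width: 33.0
```

>>> {"fn": "send_rows", "kwargs": {
  "steps": [
    [[0.02, 0, 0.4, 0, 0]]
  ]
}}

```text
clock: 10.75
position: [519.1, -341.9, 217.8]
ee_rot: [-0.09, 0.995, 0.004, 0.036]
contact_force: [-4.3, 2.8, 4.4]
gripper_width: 33.5
```

>>> {"fn": "send_rows", "kwargs": {
  "steps": [
    [[0.02, 0, 0.4, 0, 0]]
  ]
}}

```text
clock: 10.83
position: [518.2, -342.1, 213.1]
ee_rot: [-0.09, 0.995, 0.004, 0.035]
contact_force: [-2.1, 3.0, 6.9]
gripper_width: 33.3
```

>>> {"fn": "send_rows", "kwargs": {
  "steps": [
    [[0.01, 0, 0.4, 0, 0]]
  ]
}}

```text
clock: 10.92
position: [517.3, -342.2, 208.9]
ee_rot: [-0.091, 0.995, 0.004, 0.034]
contact_force: [-7.9, 3.6, 9.3]
gripper_width: 32.9
```

>>> {"fn": "send_rows", "kwargs": {
  "steps": [
    [[0.01, 0, 0.4, 0, 0]]
  ]
}}

```text
clock: 11.0
position: [516.4, -342.4, 205.1]
ee_rot: [-0.091, 0.995, 0.004, 0.032]
contact_force: [-4.5, 3.6, 10.0]
gripper_width: 33.3
```

```bash
python3 -c "
from h import *
log()"
```

```text
t 11.0 g [ 515.1 -342.6  224. ] r 209.3 lever 0.468 F [-4.5  3.6 10. ] w 33.3 j5 -1.077 tau [ -0.5 -32.   17.    4.1   1.3   0.2] tilt [ 0.064  0.013 -0.998]
```

>>> {"fn": "send_rows", "kwargs": {
  "steps": [
    [[-0.05, 0, 0.4, 0, 0]]
  ]
}}

```text
clock: 11.08
position: [515.9, -342.4, 201.3]
ee_rot: [-0.092, 0.995, 0.004, 0.031]
contact_force: [-4.7, 3.2, 5.4]
gripper_width: 33.1
```

>>> {"fn": "send_rows", "kwargs": {
  "steps": [
    [[-0.05, 0, 0.4, 0, 0]]
  ]
}}

```text
clock: 11.17
position: [515.6, -342.5, 197.2]
ee_rot: [-0.092, 0.995, 0.004, 0.03]
contact_force: [-2.9, 2.8, 3.4]
gripper_width: 32.9
```

>>> {"fn": "send_rows", "kwargs": {
  "steps": [
    [[-0.05, 0, 0.35, 0, 0]]
  ]
}}

```text
clock: 11.25
position: [515.0, -342.6, 193.2]
ee_rot: [-0.094, 0.995, 0.004, 0.028]
contact_force: [-4.9, 2.8, 4.9]
gripper_width: 32.7
```

Third drop at z≈202 (10 → 5 → 3 N), now about 9 mm past it. Settle here and check it holds.

>>> {"fn": "send_rows", "kwargs": {
  "steps": [
    [[0, 0, 0.1, 0, 0], [0, 0, 0, 0, 0], [0, 0, 0, 0, 0]]
  ]
}}

```text
clock: 11.5
position: [514.5, -342.6, 189.4]
ee_rot: [-0.093, 0.995, 0.004, 0.027]
contact_force: [-0.6, 2.1, 3.4]
gripper_width: 32.8
```

Run:
```python
from h import *
log()
K,T,im,d=shot("scene");log();cv2.imwrite("pics/s3.png",cv2.resize(im[170:350,150:420],None,fx=2.5,fy=2.5))
for n in range(4): optics.get_image("top")
log()
```

```text
t 11.5 g [ 513.5 -342.9  208.4] r 210.1 lever 0.542 F [-0.6  2.1  3.4] w 32.8 j5 -1.052 tau [ -0.4 -36.2  17.3   4.5   0.4   0.4] tilt [ 0.054  0.014 -0.998]
t 11.55 g [ 513.5 -342.9  208.4] r 210.1 lever 0.542 F [-0.1  1.8  3.4] w 33.2 j5 -1.052 tau [ -0.2 -36.7  17.5   4.6   0.4   0.5] tilt [ 0.054  0.014 -0.998]
t 11.75 g [ 513.5 -342.9  208.9] r 210.1 lever 0.54 F [-0.7  0.8  3.5] w 32.7 j5 -1.053 tau [ -0.1 -36.8  17.6   4.6   0.4   0.5] tilt [ 0.054  0.013 -0.998]
```

View pics/s3.png

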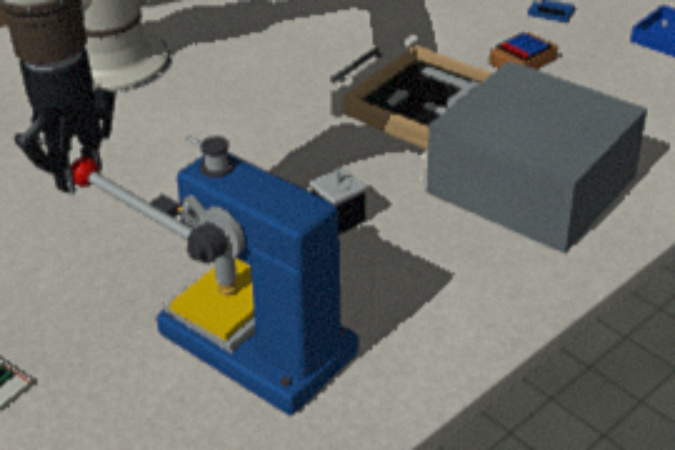

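The view shows the drawer out at (390,90), the gripper on the ball at (85,172), the rod near level and the punch down on the nut at (228,285). The plate and motor look undisturbed. The pose is steady, so I'm handing in.

Run:
```python
from h import *
log();job.job_done();log()
```

```text
t 11.75 g [ 513.5 -342.9  208.9] r 210.1 lever 0.54 F [-0.7  0.8  3.5] w 32.7 j5 -1.053 tau [ -0.1 -36.8  17.6   4.6   0.4   0.5] tilt [ 0.054  0.013 -0.998]
the job is handed in; nothing more can be done
the job is handed in; nothing more can be done
```

The top drawer is out, and the press lever is held past its third click with the hand still gripping the ball. I handed the job in at about 11.8 s; no verdict was reported.

- **Drawer:** I pulled it by its handle until the wrist force rose to 29 N at the stop. A look from above afterwards put it within a few mm of fully out, and it had not sprung back.
- **Clicks:** I felt three force drops as the ball came down, at fingertip heights of about 261, 230 and 202 mm. That is the 28 to 31 mm spacing expected. The first drop was softer than the others, about 4 N.
- **Final hold:** The fingertips are at about 190 mm, roughly 12 mm past the third click and 19 mm short of the fourth. The lever reads about 0.54 rad and steady, and the ball is still gripped, with the fingers reading 33 mm apart. I could not read the grip force or the punch's force on the nut directly.
- **Bench:** The last picture shows the punch down on the nut, and the plate and motor where they were. I did not measure the plate, nut or other items again.
- **Disagreement:** The grip point measured about 210 mm from my pivot estimate, where the ball should be at 200 mm. The pivot estimate may be off, or the ball may have shifted a few mm in the pads. I relied on height and force for the clicks, so this did not affect the count.

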